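# Fit the amber glass on the moulder's signal lamp

## Robot

A 7-joint arm with a two-finger parallel gripper is mounted at the origin on the work surface. World frame = base frame: x ahead of the robot, y to its left, z up, the work surface at z = 0. Lengths are in m, angles in rad, forces in N, time in s.
With the tool pointing down it reaches from about 0.4 to 0.875 m from the base axis. Payload 4.4 kg.
Tool frame: the origin (TCP) lies midway between the tips of the shut fingers; the grasp point (between the pads) lies 19 mm behind it; z points along the fingers, x is the direction in which the jaws open and shut, and the axes are right-handed (so a half turn about z gives the same grasp; the last joint's range is limited). The gripper opens to 85 mm and grips with 20 to 120 N. Pads are 22 mm wide; open, the fingers measure 114 mm over their backs; the gripper's body (76 mm by 85 mm) begins 54 mm behind the grasp point. The pads swing forward as they close: fully open they stand 13 mm farther back than shut.
Start: joints at [-1.274, 0.628, 0.038, 1.517, -0.027, 0.996, -0.02], TCP at [0.231, 0.608, 0.231] pointing down, gripper open.
Joint ranges: [-3.06, 3.06], [-0.37, 2.12], [-1.25, 1.32], [0.18, 2.47], [-1.1, 4.24], [0.23, 1.98], [-2.94, 2.94]. Speed limits (rad/s): [2.57, 2.57, 3.14, 3.14, 3.14, 3.14, 3.14].

## Interface

Orientations are given as [roll, pitch, yaw] about the fixed x, y, z axes, in that order (R = Rz(yaw) Ry(pitch) Rx(roll)).
In Python, from rig import telemetry, vision, bot gives the robot as it stands.
- The arm moves only by the tool jog_arm, never from a script. Its argument "series" is a list of rows, each a list of 7 numbers: the closure in counts, from 0 (fully open) to 255 (shut), then the shift along the tool's x, y, z in mm, then the turn, a rotation vector about the tool's x, y, z in rad. In form: [[hand, dx, dy, dz, rx, ry, rz], ...]. A call has exactly 8 rows; each row is the pose to reach, as a shift and turn from the pose commanded when the call began, along the tool's axes at that moment; what a row does not reach only later rows make up. A row lasts 1/8 s, in which the tool goes at most 62.5 mm and 10.7 degrees, less where a joint would pass 70% of its speed; a pose out of reach is approached as far as the arm can. A call with a gripper value outside its range is refused whole. The fingers move at their own pace and stop on an object; "grip_force" is the grip in N (left out, the last holds). Time passes only in rows, so rows that repeat a pose let the fingers close, or fill a call up. It gives the time, the measured TCP pose, the force and the opening at its end, in the units of the state.
- telemetry.get_state(): the state, without advancing time (a new reading comes with each control period).
- vision.snapshot(name): name is "scene" or "top" or "wrist"; returns a dict with "color" (480x640x3 uint8, red, green, blue), "fx", "fy", "cx", "cy" (pixels), "cam_to_world" (4x4, takes a point from camera to world coordinates). Camera axes: x right, y up, looking along -z (the intrinsics and any distortion apply to the point x, -y, -z); pixel columns grow to the right and rows downward; lengths in m; the calibration is good to about 2 mm. A picture is of the moment at which its call begins. There is no depth.
- bot.sign_off(): hands the job in, once; it reports no verdict.
The state is a dict: "clock": time; "joint_pos": joint angles; "qvel": joint speeds; "effort": joint torques, N m; "tcp_pos": TCP position; "ee_rot": TCP orientation; "contact_force": force on the tool from outside, world axes, zero at the start; "ft_torque": the same for the moment, N m; "opening": finger opening in m.
Only numpy, scipy, OpenCV 4.12 (cv2) and the standard library are available. Lean on these libraries where they do the work, as an engineer would, in place of code of your own. Each camera call takes 0.05 s, during which the arm holds its last target.

## Task

Put the amber glass cover upright over the bare white bulb of the signal lamp on the grey control box, so that it sits fully down on the black rubber seal with the bulb inside it, and let go. The glass is thin and cracks: hold it with a light squeeze of about 20 to 30 N, and set it down softly without dropping or ramming it. Leave the red and the green covers standing where they are.

Things in the scene. Friction and masses are not known exactly. Their poses are not given: they have to be found in the camera images.
- amber_cover: Amber (orange-yellow) glass lamp cover: a round cup standing mouth down on the table, outer diameter 52 mm, 63 mm high, straight sides up to 50 mm, closed domed top; open hollow underneath 44 mm wide, 50 mm deep. About 0.12 kg. Origin: centre of the open mouth (underside), z up. Take it by its sides. Cracks if a finger presses with over 60 N or if it strikes the lamp with over 40 N
- red_cover: Cover of the same shape and size in red glass; a bystander, to be left standing. Origin at the centre of its underside
- green_cover: Cover of the same shape and size in green glass; a bystander, to be left standing. Origin at the centre of its underside
- screwdriver: Screwdriver with an orange handle, about 200 mm long and 26 mm thick, origin under its middle, lying flat roughly along x on the table at the right; a bystander, not needed
- lamp_seat (a point): Centre of the top face of the lamp's black rubber seal, on which the cover's rim rests; z up. The seal, 80 mm in diameter, 8 mm thick, is in the middle of the top of the fixed grey control box (170 x 150 mm, 70 mm high), so this point is 78 mm above the table. The white bulb, a rigid post of 18 mm diameter with a round top, rises 36 mm above this point on the same axis
Mind the look-alikes: they are no part of the job. Of the things that look like the amber_cover, take the one that is nearest to the robot's base at the start.

How it is judged:
By the outcome, as a careful person would: the job done as asked, in the order asked, and still so for the second after the job is handed in, with the robot touching nothing.
It also fails if it takes over 38 s, if anything falls off the work surface, if the arm or the gripper's body presses on something with over 40 N, if the wrist force passes 120 N, or if a joint passes its speed limit or range.

## Working session

There is one attempt and no reset: what is moved stays moved. The work goes in short steps, Python scripts to look and compute and a tool call to move; the robot and the scene stay as the last step left them, time stands still between calls to the robot, and variables do not carry over. Pictures are saved under pics/ and viewed, and the job is handed in when it is done.

Besides the shell and the picture viewer there is one more tool, called after "Call:" by a JSON object that holds its "method" and its "body". jog_arm: Moves the arm, as the interface text tells. Its arguments: {"type":"object","properties":{"series":{"type":"array"},"grip_force":{"type":"number"}},"required":["series"]}

```bash
mkdir -p pics; ls
python3 - <<'E'
from rig import telemetry, vision, bot
import cv2,numpy as np,pickle
print(telemetry.get_state())
for n in ["scene","top"]:
    s=vision.snapshot(n); cv2.imwrite(f"pics/{n}0.png",s["color"][:,:,::-1]); pickle.dump(s,open(f"{n}0.pkl","wb"))
    print(n,[ (k,v) for k,v in s.items() if k!="color"])
E
```

```text
pics
{'clock': 0.0, 'joint_pos': array([-1.27377689,  0.62935054,  0.03842753,  1.51832378, -0.02700259,
        0.99628782, -0.01997056]), 'qvel': array([ 3.23549282e-03, -7.61772292e-05, -7.84610025e-04,  2.90968907e-04,
        4.84122364e-04,  1.97369649e-04,  4.78348767e-04]), 'effort': array([-2.03606595e-05, -5.63393354e+01,  1.22644342e+00, -1.93453234e+01,
        1.10759438e-02,  1.03139048e-02, -4.59524557e-06]), 'tcp_pos': array([0.23044356, 0.60714008, 0.23040009]), 'ee_rot': array([3.14157965e+00, 1.85195315e-03, 1.20801757e+00]), 'contact_force': array([ 0.29839245, -0.30819222,  0.65537877]), 'ft_torque': array([-0.01988749, -0.00213314,  0.01370923]), 'opening': 0.08532052013979902}
scene [('fx', 577.5623018355298), ('fy', 577.5623018355298), ('cx', 312.1850037448335), ('cy', 241.87664099647026), ('cam_to_world', array([[ 0.27990536, -0.72643188,  0.62765413,  1.23915532],
       [ 0.96001181,  0.21554421, -0.17865614, -0.25693734],
       [-0.0055057 ,  0.65256219,  0.75771517,  0.89956939],
       [ 0.        ,  0.        ,  0.        ,  1.        ]]))]
top [('fx', 442.8586919641845), ('fy', 442.8586919641845), ('cx', 313.465906655811), ('cy', 234.76308954872616), ('cam_to_world', array([[-0.00845422,  0.98856727, -0.15054328,  0.40832479],
       [-0.99965661, -0.01208951, -0.02324898, -0.06200653],
       [-0.02480317,  0.15029503,  0.98833001,  1.01739917],
       [ 0.        ,  0.        ,  0.        ,  1.        ]]))]
```

View pics/scene0.png

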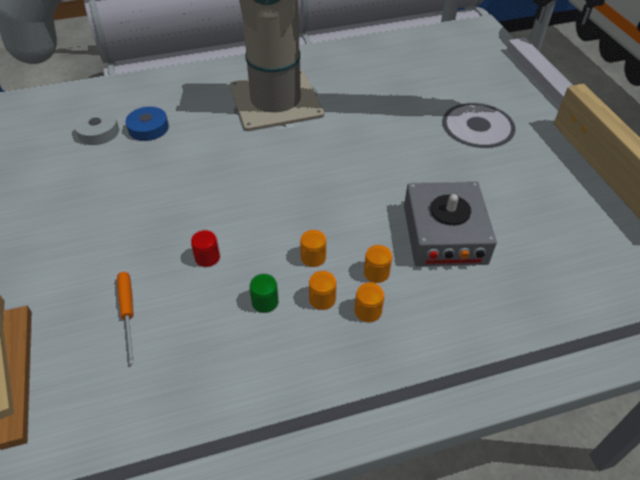

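View pics/top0.png

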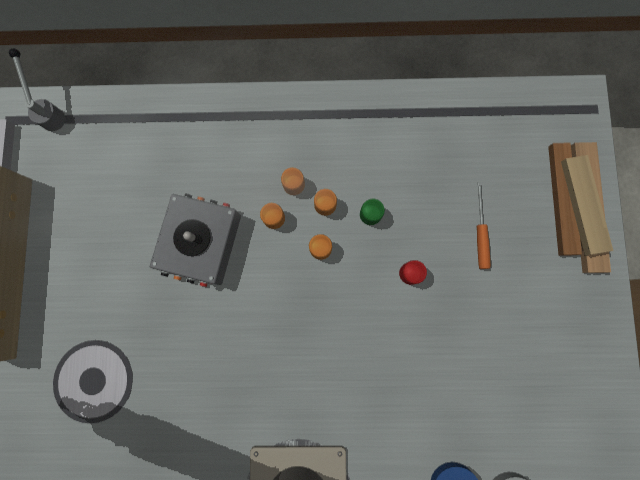

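Four amber covers. The one nearest the base is at top (320,246), scene (313,248). The lamp is at top (190,237), scene (452,205). Next I'll triangulate these and check the arm's visibility.

```bash
cat > h.py <<'E'
import numpy as np,cv2
def K(s): return np.array([[s["fx"],0,s["cx"]],[0,s["fy"],s["cy"]],[0,0,1.]])
F=np.diag([1,-1,-1.])
def ray(s,uv):
    u,v=uv; d=np.array([(u-s["cx"])/s["fx"],-(v-s["cy"])/s["fy"],-1.]); M=s["cam_to_world"]
    d=M[:3,:3]@d; return M[:3,3],d/np.linalg.norm(d)
def onplane(s,uv,z):
    o,d=ray(s,uv); return o+d*(z-o[2])/d[2]
def proj(s,p):
    M=s["cam_to_world"]; c=M[:3,:3].T@(np.asarray(p)-M[:3,3]); return np.array([s["cx"]+s["fx"]*c[0]/-c[2], s["cy"]-s["fy"]*c[1]/-c[2]])
def tri(rays):
    A=np.zeros((3,3));b=np.zeros(3)
    for o,d in rays:
        P=np.eye(3)-np.outer(d,d);A+=P;b+=P@o
    p=np.linalg.solve(A,b); return p,[np.linalg.norm((np.eye(3)-np.outer(d,d))@(p-o)) for o,d in rays]
def blobs(s,lo,hi,amin=80):
    h=cv2.cvtColor(s["color"],cv2.COLOR_RGB2HSV); m=cv2.inRange(h,np.array(lo),np.array(hi))
    n,l,st,c=cv2.connectedComponentsWithStats(m)
    return m,[(st[i],c[i],(l==i)) for i in range(1,n) if st[i][4]>=amin]
E
python3 - <<'E'
import pickle
from h import *
from rig import vision
S={n:pickle.load(open(n+"0.pkl","rb")) for n in("scene","top")}
w=vision.snapshot("wrist"); cv2.imwrite("pics/wrist0.png",w["color"][:,:,::-1]); print({k:v for k,v in w.items() if k!="color"})
for n in S:
    print(n,"tcp",proj(S[n],[.2304,.607,.23]),"base",proj(S[n],[0,0,0]))
    for nm,lo,hi in [("amber",(8,150,60),(22,255,255)),("red",(0,150,60),(6,255,255)),("green",(45,100,40),(85,255,255))]:
        for st,c,_ in blobs(S[n],lo,hi)[1]: print(n,nm,st,c.round(1), onplane(S[n],c,0.035).round(3))
    cv2.imwrite(f"pics/crop_{n}.png",cv2.resize(S[n]["color"][(180 if n=="scene" else 180):(280 if n=="scene" else 300),(290 if n=="scene" else 140):(510 if n=="scene" else 350)],None,fx=3.5,fy=3.5,interpolation=cv2.INTER_CUBIC)[:,:,::-1])
E
```

```text
{'fx': 358.973333950615, 'fy': 358.973333950615, 'cx': 323.7501711455774, 'cy': 239.14749901469753, 'cam_to_world': array([[ 0.35538087, -0.89032748, -0.28464261,  0.15741674],
       [ 0.93472025,  0.3379874 ,  0.10982974,  0.63576095],
       [-0.00157882, -0.3050926 ,  0.95232138,  0.37395139],
       [ 0.        ,  0.        ,  0.        ,  1.        ]])}
scene tcp [557.83340381  26.84836333] base [275.64593566 100.47966498]
scene amber [595   3  45  40 516] [619.5  21.1] [-0.04   1.049  0.035]
scene amber [301 230  25  36 797] [312.9 247.6] [ 0.538 -0.056  0.035]
scene amber [ 355  245   37   77 1760] [372.9 283.4] [0.653 0.027 0.035]
scene amber [309 271  27  38 881] [322.  289.6] [ 0.64  -0.068  0.035]
scene amber [117 272  16  47 546] [124.5 294.3] [ 0.547 -0.419  0.035]
scene amber [   0  307   30  141 2733] [ 16.1 374.2] [ 0.661 -0.604  0.035]
scene red [192 231  27  35 674] [204.8 246.9] [ 0.476 -0.259  0.035]
scene red [426 251  29  13 113] [437.2 258.5] [0.632 0.166 0.035]
scene green [250 274  28  38 889] [263.6 292.6] [ 0.616 -0.173  0.035]
top tcp [-60.54511053 409.32517538] base [297.86934364 495.80281241]
top amber [314 190  23  25 447] [324.9 201.8] [ 0.633 -0.066  0.035]
top amber [261 204  24  25 445] [272.2 215.7] [0.603 0.054 0.035]
top amber [477 225  13  44 484] [482.9 246.7] [ 0.527 -0.414  0.035]
top amber [309 235  23  24 436] [320.1 246.4] [ 0.531 -0.054  0.035]
top red [400 261  27  23 432] [413.2 272. ] [ 0.472 -0.258  0.035]
top green [360 199  25  26 476] [371.7 211.4] [ 0.61  -0.171  0.035]
```

View pics/crop_scene.png

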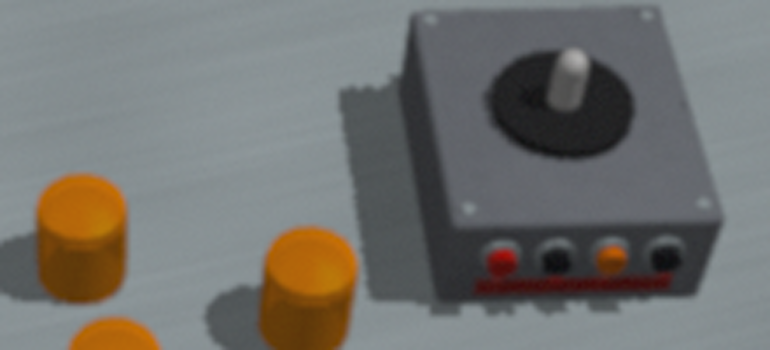

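View pics/crop_top.png

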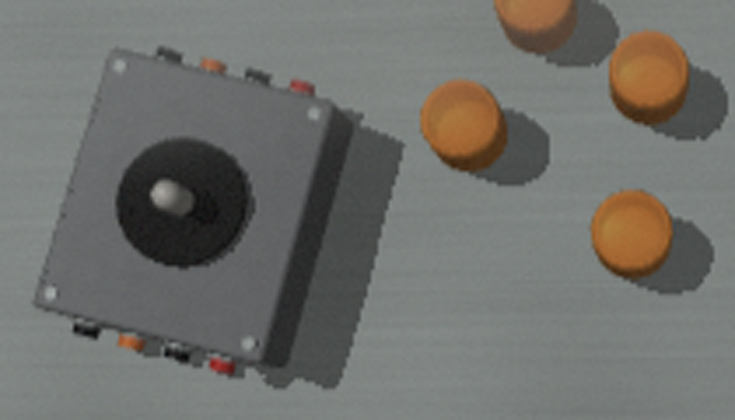

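View pics/wrist0.png

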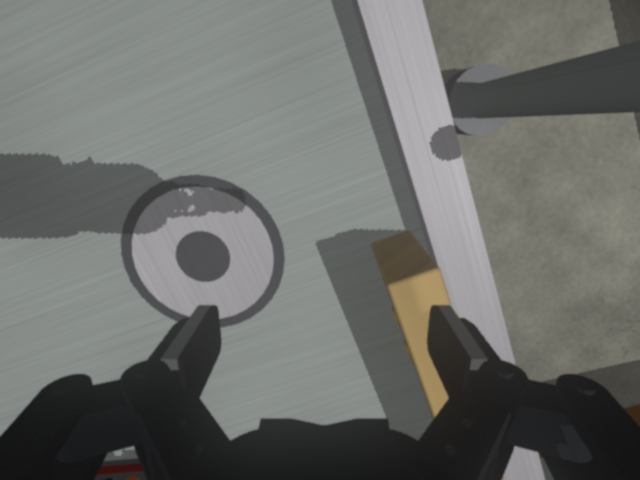

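```bash
cat >> h.py <<'E'
from scipy.spatial.transform import Rotation as Ro
def state():
    from rig import telemetry
    return telemetry.get_state()
def totool(st,target):
    R=Ro.from_euler("xyz",st["ee_rot"]).as_matrix(); return (R.T@(np.asarray(target)-st["tcp_pos"])*1000)
E
python3 - <<'E'
import pickle
from h import *
S={n:pickle.load(open(n+"0.pkl","rb")) for n in("scene","top")}
# rough bulb: top of bulb in scene & top
sc=(290+573/3.5,180+50/3.5); tp=(140+160/3.5,180+193/3.5)
print(tri([ray(S["scene"],sc),ray(S["top"],tp)]))
# seal centre
print(onplane(S["scene"],(290+562/3.5,180+104/3.5),.078),onplane(S["top"],(140+184/3.5,180+203/3.5),.078))
st=state(); print(st["clock"]); 
for t in [(.47,.24,.231),(.49,-.03,.231)]: print(t,totool(st,t).round(1))
from rig import vision
w=vision.snapshot("wrist"); 
for t,obj in [((.47,.24,.231),(.59,.25,.1)),((.47,.24,.231),(.53,.25,.08)),((.49,-.03,.231),(.53,-.055,.06))]:
    w2=dict(w); M=w["cam_to_world"].copy(); M[:3,3]+=np.array(t)-st["tcp_pos"]; w2["cam_to_world"]=M; print(proj(w2,obj))
E
```

```text
(array([0.54851652, 0.22505386, 0.11256071]), [np.float64(0.0002837363473346717), np.float64(0.0002837363473347602)])
[0.55588552 0.22129926 0.078     ] [0.54753968 0.22118304 0.078     ]
0.15
(0.47, 0.24, 0.231) [-258.4  354.3   -0. ]
(0.49, -0.03, 0.231) [-5.037e+02  4.688e+02  3.000e-01]
[381.96393597 345.57563827]
[357.74242519 278.22631101]
[313.68694237 263.39376592]
```

Call:
{"method": "jog_arm", "body": {"series": [[0,-30,38,-5,0,0,0],[0,-65,83,-10,0,0,0],[0,-105,133,-15,0,0,0],[0,-145,184,-20,0,0,0],[0,-185,235,-20,0,0,0],[0,-225,286,-20,0,0,0],[0,-265,336,-20,0,0,0],[0,-265,336,-20,0,0,0]], "grip_force": 25}}

```text
clock: 1.2
tcp_pos: [0.4531, 0.2355, 0.2514]
ee_rot: [3.14, 0.002, 1.199]
contact_force: [0.5, 0.8, 0.6]
opening: 0.0854
```

```bash
cat > snap.py <<'E'
import sys,pickle
from h import *
from rig import vision
n,name=sys.argv[1],sys.argv[2]
w=vision.snapshot(n); w["st"]=state(); pickle.dump(w,open(name+".pkl","wb")); cv2.imwrite(f"pics/{name}.png",w["color"][:,:,::-1])
s=w["st"]; print(s["clock"],s["tcp_pos"].round(4),s["ee_rot"].round(4),s["opening"],s["contact_force"].round(1))
E
python3 snap.py wrist w1
```

```text
1.25 [0.4526 0.2369 0.2513] [3.1404e+00 1.1000e-03 1.2015e+00] 0.08558778131755182 [ 0.9 -0.8  0.4]
```

View pics/w1.png

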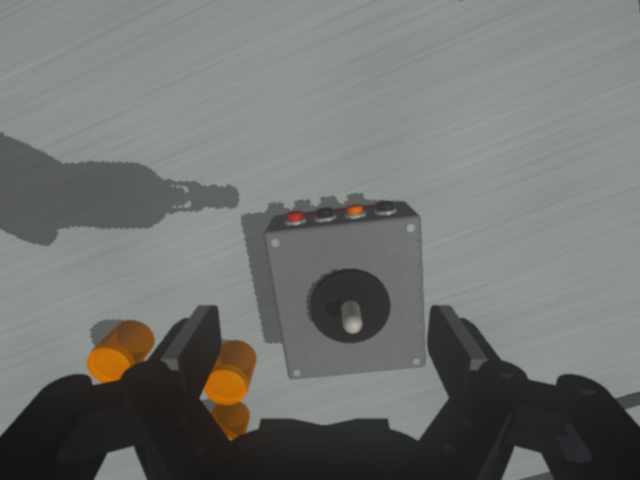

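```bash
python3 snap.py wrist w1b
cat > lamp.py <<'E'
import pickle,sys
from h import *
def seal(s,box,show=None):
    x0,y0,x1,y1=box; g=cv2.cvtColor(s["color"],cv2.COLOR_RGB2GRAY)[y0:y1,x0:x1]
    m=(g<50).astype(np.uint8)*255
    m=cv2.morphologyEx(m,cv2.MORPH_OPEN,np.ones((3,3)))
    cs,_=cv2.findContours(m,cv2.RETR_EXTERNAL,cv2.CHAIN_APPROX_NONE)
    c=max(cs,key=cv2.contourArea); hull=cv2.convexHull(c)
    e=cv2.fitEllipse(hull if len(hull)>20 else c)
    return np.array(e[0])+[x0,y0],e[1:],m
def bulb(s,box,thr=105):
    x0,y0,x1,y1=box; g=cv2.cvtColor(s["color"],cv2.COLOR_RGB2GRAY)[y0:y1,x0:x1]
    m=(g>thr).astype(np.uint8)
    n,l,st,c=cv2.connectedComponentsWithStats(m); i=1+np.argmax(st[1:,4]); ys,xs=np.where(l==i)
    P=np.c_[xs,ys].astype(float)+[x0,y0]; return P
if __name__=="__main__":
    V={"scene":(pickle.load(open("scene0.pkl","rb")),(425,192,475,228)),"top":(pickle.load(open("top0.pkl","rb")),(170,215,215,260)),"w":(pickle.load(open("w1b.pkl","rb")),(300,262,398,348))}
    rs=[]
    for n,(s,b) in V.items():
        c,e,m=seal(s,b); print(n,c.round(1),e,onplane(s,c,.078).round(4)); rs.append(ray(s,c))
        x0,y0,x1,y1=b
        im=s["color"][y0:y1,x0:x1,::-1].copy(); im=cv2.resize(im,None,fx=6,fy=6)
        e2=((tuple((c-[x0,y0])*6+3)),(e[0][0]*6,e[0][1]*6),e[1]); cv2.ellipse(im,e2,(0,255,0),1); cv2.imwrite(f"pics/seal_{n}.png",im)
    print(tri(rs)); print("pairs",tri([rs[0],rs[1]])[0],tri([rs[0],rs[2]])[0],tri([rs[1],rs[2]])[0])
    # bulb tip: in each view project the axis point
E
python3 lamp.py
python3 - <<'E'
import cv2,numpy as np
a=[cv2.resize(cv2.imread(f"pics/seal_{n}.png"),(260,240)) for n in("scene","top","w")]
cv2.imwrite("pics/seals.png",np.hstack(a))
E
```

```text
1.3 [0.4514 0.2395 0.2513] [3.1415 0.     1.2047] 0.0850249345570121 [-0.4  1.   0.8]
scene [450.  209.8] ((29.34117889404297, 40.515159606933594), 98.68966674804688) [0.5558 0.2201 0.078 ]
top [191.8 237.9] ((34.581268310546875, 37.50147247314453), 76.14028930664062) [0.5477 0.2228 0.078 ]
w [346.3 300.8] ((61.29274368286133, 68.8258056640625), 94.37256622314453) [0.5417 0.2265 0.078 ]
(array([0.54795362, 0.22553254, 0.06814311]), [np.float64(0.0003359808669527913), np.float64(0.0012162370814344714), np.float64(0.0011632622378036366)])
pairs [0.54887827 0.22513078 0.06970308] [0.54712834 0.22559501 0.06779548] [0.54862971 0.22562112 0.06621936]
```

View pics/seals.png

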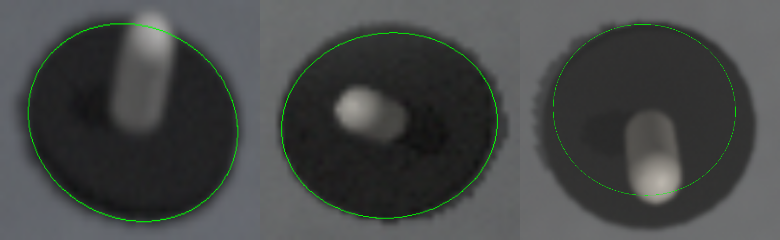

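Wrist ellipse fit is poor because the threshold was too low; I'm redoing it with a per-view Otsu threshold, plus bulb tips.

```bash
sed -i 's/m=(g<50).astype(np.uint8)\*255/t,_=cv2.threshold(np.minimum(g,int(np.median(g[0]))),0,255,cv2.THRESH_OTSU); m=(g<t).astype(np.uint8)*255/' lamp.py
python3 lamp.py
python3 - <<'E'
import cv2,numpy as np,pickle
from lamp import *
a=[cv2.resize(cv2.imread(f"pics/seal_{n}.png"),(260,240)) for n in("scene","top","w")]
cv2.imwrite("pics/seals2.png",np.hstack(a))
# bulb: silhouette points; axis base point guess; print extents
for n,f,b in [("scene","scene0",(444,190,462,214)),("top","top0",(178,226,204,246)),("w","w1b",(330,280,370,340))]:
    s=pickle.load(open(f+".pkl","rb")); g=cv2.cvtColor(s["color"],cv2.COLOR_RGB2GRAY)[b[1]:b[3],b[0]:b[2]]
    print(n); print(g[::2,::2])
E
```

```text
scene [449.7 209.9] ((30.096792221069336, 42.062950134277344), 98.26172637939453) [0.5558 0.2195 0.078 ]
top [192.3 237.8] ((36.236324310302734, 39.062416076660156), 92.14736938476562) [0.5479 0.2217 0.078 ]
w [346.9 306. ] ((74.54696655273438, 82.7404556274414), 95.46771240234375) [0.5472 0.2251 0.078 ]
(array([0.5498436 , 0.22391321, 0.07115132]), [np.float64(0.0003750588299772427), np.float64(0.0009079231745580703), np.float64(0.0009638827590293955)])
pairs [0.54911236 0.22418009 0.06994307] [0.55048036 0.22382446 0.07138303] [0.54932219 0.22392571 0.07269982]
scene
[[101 101 101 102 101  99 101 102 100]
 [100 101 102  99  99  98 100 100 101]
 [ 78  75  73  88 129 141 117 100 102]
 [ 37  34  45 106 149 170 158  91  93]
 [ 36  36  58 103 133 154 149  84  45]
 [ 35  35  68  89 103 116 117  63  32]
 [ 35  39  76  82  81  83  92  48  35]
 [ 28  45  81  82  80  89  83  38  33]
 [ 24  53  83  82  81  90  75  35  38]
 [ 23  57  83  82  82  93  56  36  32]
 [ 24  37  67  77  81  74  41  34  34]
 [ 34  35  36  41  43  35  35  34  35]]
top
[[ 47  43  46  45  43  41  42  41  36  39  42  38  
[... 2352 characters left out ...]
  50  49
   50  49]
 [ 49  49  49  49  49  62  98 116 133 147 157 163 165 155 142  96  50  49
   49  50]
 [ 49  49  50  49  49  59  98 124 145 157 165 177 177 163 147  98  50  49
   49  49]
 [ 49  49  49  49  50  52  91 125 145 158 167 178 175 163 143  79  49  49
   50  49]
 [ 50  50  50  50  49  50  68 115 141 155 163 169 167 157 116  56  49  49
   50  51]
 [ 50  49  49  50  49  50  51  76 122 143 155 158 150 121  67  49  50  50
   50  50]
 [ 51  49  50  50  50  49  50  50  64  90 112 108  82  56  50  50  50  50
   50  50]
 [ 51  51  50  50  49  50  50  50  50  51  51  51  50  50  50  51  50  51
   50  51]
 [ 53  50  50  51  51  50  50  50  50  50  51  51  51  50  50  51  51  51
   55  68]]
```

View pics/seals2.png

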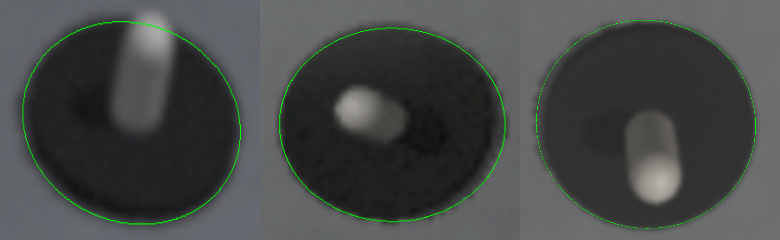

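Run:
```python
from h import *
st=state(); print(st["tcp_pos"],st["ee_rot"],totool(st,(.48,-.03,.21)).round(1))
```

```text
[0.45135216 0.23951528 0.25130913] [3.14153977e+00 4.33675923e-05 1.20470585e+00] [-241.4  123.2   41.3]
```

Call:
{"method": "jog_arm", "body": {"series": [[0,-30,15,5,0,0,0],[0,-70,36,12,0,0,0],[0,-115,59,20,0,0,0],[0,-160,82,27,0,0,0],[0,-200,103,34,0,0,0],[0,-230,118,40,0,0,0],[0,-241,123,41,0,0,0],[0,-241,123,41,0,0,0]]}}

```text
clock: 2.3
tcp_pos: [0.4803, -0.0268, 0.2103]
ee_rot: [-3.141, -0.001, 1.209]
contact_force: [-0.8, 0.5, -0.6]
opening: 0.0852
```

```bash
python3 snap.py wrist w2;python3 snap.py wrist w2b
```

```text
2.35 [ 0.4803 -0.026   0.2104] [-3.1412e+00 -1.2000e-03  1.2105e+00] 0.08509388882020419 [ 0.2  0.2 -0.1]
2.4 [ 0.4803 -0.0258  0.2104] [-3.1412e+00 -1.2000e-03  1.2111e+00] 0.08537581096454379 [ 0.2  0.6 -0.4]
```

View pics/w2b.png

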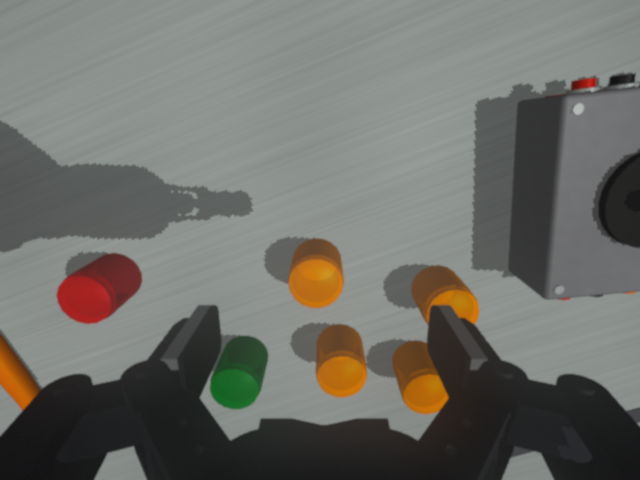

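The wrist picture shows the target cover at (316,273), nearest the base (image up points to the base), with the neighbours behind it. I'll find its axis from the azimuth bisectors of its silhouette in several views.

```bash
cat > cov.py <<'E'
import pickle
from h import *
V=[("scene0",(313,248)),("top0",(320,246)),("w2b",(316,273))]
L=[]
import sys
if len(sys.argv)>1: V+= [(a.split(":")[0],tuple(map(int,a.split(":")[1].split(",")))) for a in sys.argv[1:]]
for f,px in V:
    s=pickle.load(open(f+".pkl","rb"))
    for st,c,m in blobs(s,(8,140,50),(24,255,255),60)[1]:
        if not m[px[1]-3:px[1]+4,px[0]-3:px[0]+4].any(): continue
        cs,_=cv2.findContours(m.astype(np.uint8),cv2.RETR_EXTERNAL,cv2.CHAIN_APPROX_NONE)
        P=max(cs,key=len)[:,0].astype(float)
        M=s["cam_to_world"]; D=[ray(s,p)[1] for p in P]; az=np.array([np.arctan2(d[1],d[0]) for d in D])
        a0=np.arctan2(*(ray(s,px)[1][[1,0]])); az=(az-a0+np.pi)%(2*np.pi)-np.pi
        a=a0+(az.min()+az.max())/2; L.append((M[:2,3],np.array([np.cos(a),np.sin(a)]),f,D,M[:3,3],(az.max()-az.min())/2)); print(f,st,np.degrees(a).round(2))
def solve(L):
    A=np.array([[-d[1],d[0]] for _,d,*_ in L]); b=np.array([A[i]@L[i][0] for i in range(len(L))])
    x=np.linalg.lstsq(A,b,rcond=None)[0]; return x,(A@x-b)
x,r=solve(L); print("all",x.round(4),(r*1000).round(1))
for i in range(len(L)):
    for j in range(i): print(L[i][2],L[j][2],solve([L[i],L[j]])[0].round(4))
for o,d,f,D,O,h in L:
    dist=np.linalg.norm(x-o); print(f,"radius est",(dist*np.sin(h)*1000).round(1))
    # near foot / far top heights: rays crossing vertical lines at axis-+R
    el=[D[k][2]/np.hypot(D[k][0],D[k][1]) for k in range(len(D))]
    print("  near-foot z (R=26)",(O[2]+min(el)*(dist-.026)).round(4)," far top z at shoulder(R=~24)",(O[2]+max(el)*(dist+.024)).round(4), "axis",(O[2]+max(el)*dist).round(4))
E
python3 cov.py
```

```text
scene0 [301 230  25  36 802] 164.01
top0 [309 235  23  24 440] 3.88
w2b [ 288  242   55   66 2733] -23.73
all [ 0.5326 -0.0538] [-0.7 -0.2 -0.5]
top0 scene0 [ 0.53   -0.0538]
w2b scene0 [ 0.5412 -0.057 ]
w2b top0 [ 0.5334 -0.0535]
scene0 radius est 24.1
  near-foot z (R=26) 0.0062  far top z at shoulder(R=~24) 0.054 axis 0.0808
top0 radius est 25.2
  near-foot z (R=26) 0.0193  far top z at shoulder(R=~24) 0.0427 axis 0.2002
w2b radius est 25.0
  near-foot z (R=26) 0.0152  far top z at shoulder(R=~24) 0.0566 axis 0.1009
```

Call:
{"method": "jog_arm", "body": {"series": [[0,20,8,0,0,0,0],[0,50,20,0,0,0,0],[0,75,30,0,0,0,0],[0,83,33,0,0,0,0],[0,83,33,0,0,0,0],[0,83,33,0,0,0,0],[0,83,33,0,0,0,0],[0,83,33,0,0,0,0]]}}

```text
clock: 3.4
tcp_pos: [0.5403, 0.037, 0.2104]
ee_rot: [3.142, 0.0, 1.207]
contact_force: [0.9, 0.6, -0.3]
opening: 0.0853
```

```bash
python3 snap.py wrist w3
```

```text
3.45 [0.5404 0.0372 0.2104] [3.1415 0.     1.2071] 0.0854735661992335 [ 0.1  0.1 -0.5]
```

View pics/w3.png

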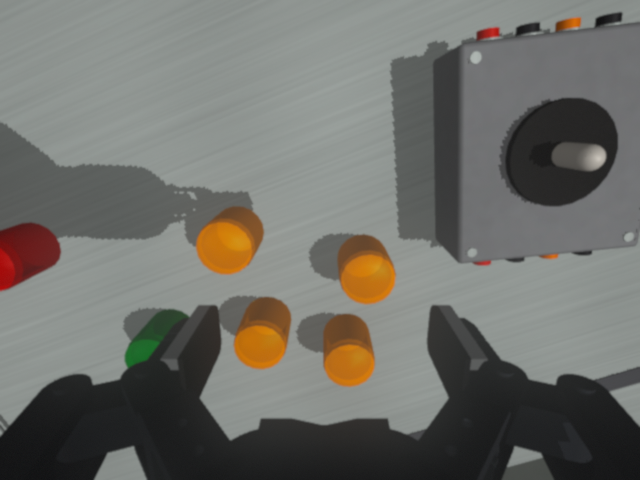

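Target cover at (230,240), lamp seal at (562,153) with its bulb pointing right; this second wrist view helps for both.

```bash
python3 cov.py w3:230,240
python3 - <<'E'
import pickle
from lamp import *
V={"scene":("scene0",(425,192,475,228)),"top":("top0",(170,215,215,260)),"w1":("w1b",(300,262,398,348)),"w3":("w3",(490,86,632,216))}
rs=[]
for n,(f,b) in V.items():
    s=pickle.load(open(f+".pkl","rb")); c,e,m=seal(s,b); rs.append(ray(s,c)); print(n,c.round(1),e,onplane(s,c,.078).round(4))
print(tri(rs),tri(rs[2:]))
E
```

```text
scene0 [301 230  25  36 802] 164.01
top0 [309 235  23  24 440] 3.88
w2b [ 288  242   55   66 2733] -23.73
w3 [ 196  208   67   66 3247] -61.13
all [ 0.5329 -0.0538] [-0.7 -0.3 -0.5 -0. ]
top0 scene0 [ 0.53   -0.0538]
w2b scene0 [ 0.5412 -0.057 ]
w2b top0 [ 0.5334 -0.0535]
w3 scene0 [ 0.5335 -0.0548]
w3 top0 [ 0.5328 -0.0536]
w3 w2b [ 0.5326 -0.0532]
scene0 radius est 24.1
  near-foot z (R=26) 0.0066  far top z at shoulder(R=~24) 0.0544 axis 0.0811
top0 radius est 25.3
  near-foot z (R=26) 0.0165  far top z at shoulder(R=~24) 0.0409 axis 0.1983
w2b radius est 25.0
  near-foot z (R=26) 0.0143  far top z at shoulder(R=~24) 0.0561 axis 0.1003
w3 radius est 25.3
  near-foot z (R=26) 0.0052  far top z at shoulder(R=~24) 0.0557 axis 0.1003
scene [449.7 209.9] ((30.096792221069336, 42.062950134277344), 98.26172637939453) [0.5558 0.2195 0.078 ]
top [192.3 237.8] ((36.236324310302734, 39.062416076660156), 92.14736938476562) [0.5479 0.2217 0.078 ]
w1 [346.9 306. ] ((74.54696655273438, 82.7404556274414), 95.46771240234375) [0.5472 0.2251 0.078 ]
w3 [558.9 151. ] ((103.0074691772461, 123.55341339111328), 57.075927734375) [0.5477 0.223  0.078 ]
(array([0.54961323, 0.22440332, 0.07191852]), [np.float64(0.0012851229554383648), np.float64(0.0011004747840182901), np.float64(0.000743255507362256), np.float64(0.0018679786436144328)]) (array([0.54865508, 0.22471116, 0.07515415]), [np.float64(7.836847190995636e-05), np.float64(7.836847191007809e-05)])
```

Run:
```python
from h import *
st=state(); print(st["tcp_pos"],st["ee_rot"],totool(st,(.533,-.054,.11)).round(1))
```

```text
[0.54035733 0.03715627 0.21043646] [3.14151978e+00 2.17090389e-06 1.20713010e+00] [-87.8  25.5 100.4]
```

Call:
{"method": "jog_arm", "body": {"series": [[0,-25,7,0,0,0,0],[0,-60,17,10,0,0,0],[0,-82,24,40,0,0,0],[0,-88,25,75,0,0,0],[0,-88,25,95,0,0,0],[0,-88,25,100,0,0,0],[0,-88,25,100,0,0,0],[0,-88,25,100,0,0,0]]}}

```text
clock: 4.45
tcp_pos: [0.5334, -0.0534, 0.1112]
ee_rot: [3.14, -0.001, 1.208]
contact_force: [-0.4, -0.1, -1.0]
opening: 0.0855
```

```bash
python3 snap.py wrist w4
python3 - <<'E'
from h import *
st=state(); print(totool(st,(.533,-.054,.013)).round(1))
E
```

```text
4.5 [ 0.5334 -0.0534  0.1112] [ 3.1399e+00 -6.0000e-04  1.2082e+00] 0.08548460698667244 [ 0.   0.4 -1. ]
[-0.7 -0.3 98.2]
```

View pics/w4.png

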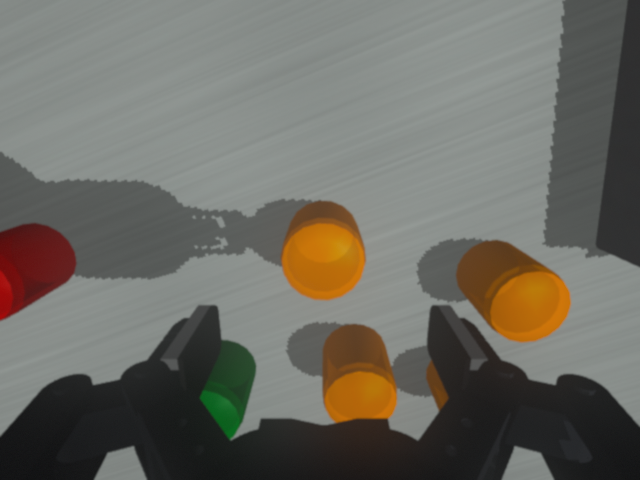

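The target at (323,250) is centred between the fingers (205–445). Descending.

Call:
{"method": "jog_arm", "body": {"series": [[0,-1,0,20,0,0,0],[0,-1,0,45,0,0,0],[0,-1,0,70,0,0,0],[0,-1,0,90,0,0,0],[0,-1,0,97,0,0,0],[0,-1,0,97,0,0,0],[0,-1,0,97,0,0,0],[0,-1,0,97,0,0,0]]}}

```text
clock: 5.5
tcp_pos: [0.5329, -0.0545, 0.0141]
ee_rot: [3.14, -0.0, 1.208]
contact_force: [-1.1, 0.3, -0.1]
opening: 0.0853
```

```bash
python3 snap.py wrist w5
```

```text
5.55 [ 0.5327 -0.0545  0.0139] [ 3.1405e+00 -4.0000e-04  1.2080e+00] 0.08532226187961935 [-1.2  0.6  0.3]
```

View pics/w5.png

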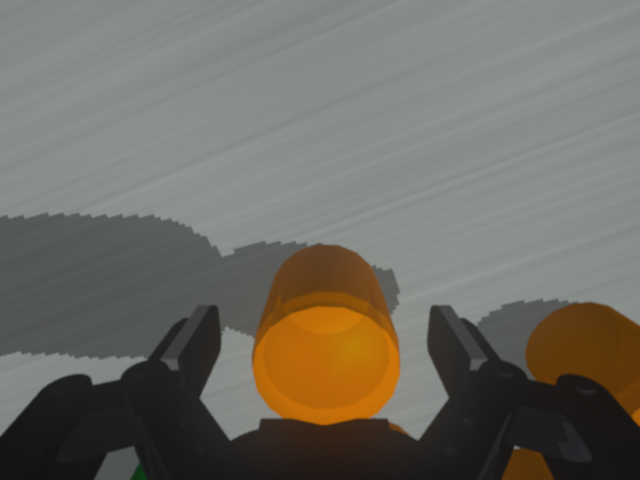

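Call:
{"method": "jog_arm", "body": {"series": [[50,0,0,0,0,0,0],[75,0,0,0,0,0,0],[88,0,0,0,0,0,0],[95,0,0,0,0,0,0],[102,0,0,0,0,0,0],[110,0,0,0,0,0,0],[125,0,0,0,0,0,0],[140,0,0,0,0,0,0]], "grip_force": 25}}

```text
clock: 6.55
tcp_pos: [0.5324, -0.0542, 0.0135]
ee_rot: [3.141, -0.0, 1.208]
contact_force: [-0.7, 1.3, 4.8]
opening: 0.0516
```

```bash
python3 snap.py wrist w6
```

```text
6.6 [ 0.5324 -0.0542  0.0135] [ 3.1414e+00 -3.0000e-04  1.2082e+00] 0.051947399708740044 [-0.8  1.1  4.9]
```

View pics/w6.png

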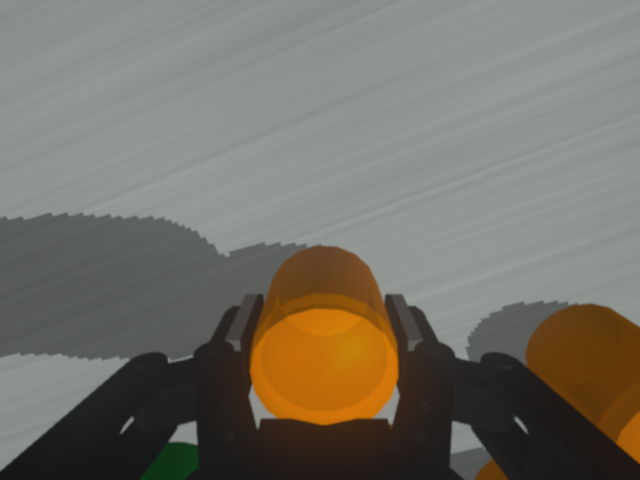

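Call:
{"method": "jog_arm", "body": {"series": [[140,0,0,-3,0,0,0],[140,0,0,-15,0,0,0],[140,0,0,-40,0,0,0],[140,0,0,-75,0,0,0],[140,0,0,-115,0,0,0],[140,0,0,-145,0,0,0],[140,0,0,-160,0,0,0],[140,0,0,-160,0,0,0]]}}

```text
clock: 7.6
tcp_pos: [0.5326, -0.0546, 0.174]
ee_rot: [3.14, -0.0, 1.208]
contact_force: [0.5, -0.4, -1.6]
opening: 0.0518
```

```bash
python3 snap.py wrist w7;  python3 - <<'E'
from h import *
st=state(); print(totool(st,(.549,.2245,.173)).round(1))
E
```

```text
7.65 [ 0.5319 -0.0544  0.173 ] [-3.1411e+00  1.0000e-04  1.2079e+00] 0.051800629028624125 [-0.6 -0.6 -2.2]
[266.9 -83.   -0. ]
```

View pics/w7.png

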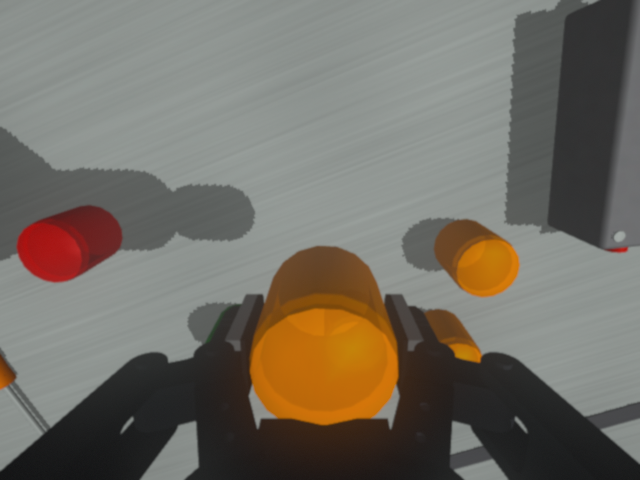

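Lifted with no slip (same silhouette in the grip). Moving over the lamp.

Call:
{"method": "jog_arm", "body": {"series": [[140,20,-6,0,0,0,0],[140,60,-18,0,0,0,0],[140,110,-34,0,0,0,0],[140,160,-50,0,0,0,0],[140,210,-65,0,0,0,0],[140,245,-76,0,0,0,0],[140,262,-81,0,0,0,0],[140,266,-83,0,0,0,0]]}}

```text
clock: 8.65
tcp_pos: [0.5485, 0.2236, 0.1721]
ee_rot: [-3.14, 0.002, 1.209]
contact_force: [-0.3, -0.4, -1.4]
opening: 0.0521
```

```bash
python3 snap.py wrist w8; python3 snap.py scene s8; python3 snap.py top t8
python3 - <<'E'
import cv2,numpy as np
a=cv2.imread("pics/s8.png")[90:290,340:540];b=cv2.imread("pics/t8.png")[150:300,120:270]
cv2.imwrite("pics/st8.png",np.hstack([cv2.resize(a,(400,400)),cv2.resize(b,(400,400))]))
E
```

```text
8.7 [0.5486 0.2231 0.1724] [-3.1406e+00  1.8000e-03  1.2077e+00] 0.05213700882737994 [-0.3 -0.2 -1.7]
8.75 [0.5489 0.2221 0.1727] [-3.1410e+00  1.9000e-03  1.2066e+00] 0.052162482222996624 [-1.  -0.5 -1.4]
8.8 [0.5491 0.2215 0.1729] [-3.1414e+00  1.9000e-03  1.2057e+00] 0.05193611074528386 [-0.7 -0.  -2. ]
```

View pics/w8.png

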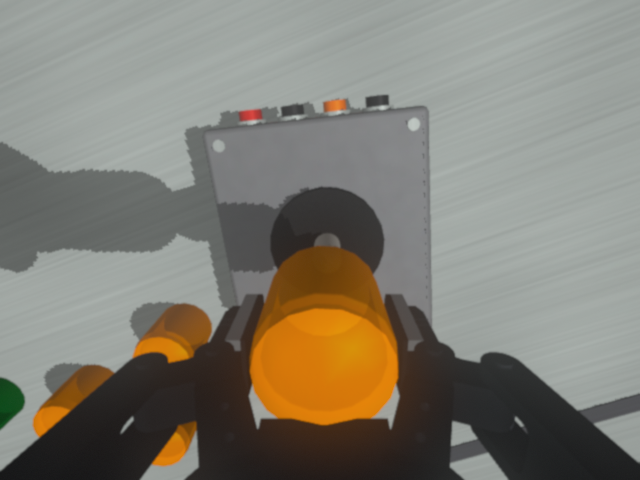

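View pics/st8.png

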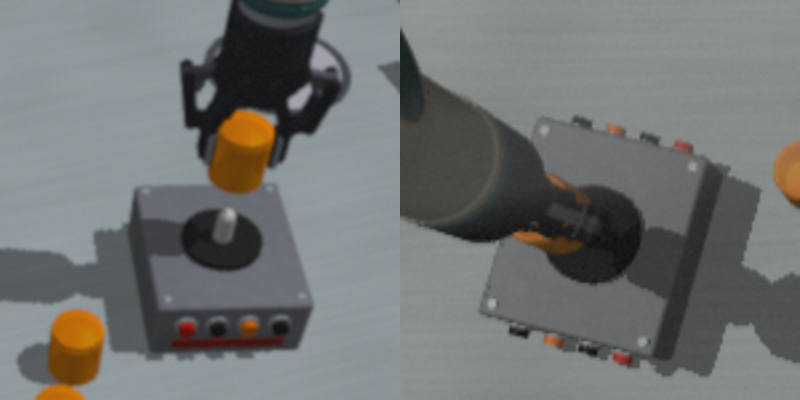

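Call:
{"method": "jog_arm", "body": {"series": [[140,1,0,5,0,0,0],[140,1,0,12,0,0,0],[140,1,0,20,0,0,0],[140,1,0,27,0,0,0],[140,1,0,30,0,0,0],[140,1,0,30,0,0,0],[140,1,0,30,0,0,0],[140,1,0,30,0,0,0]]}}

```text
clock: 9.8
tcp_pos: [0.5496, 0.2247, 0.1436]
ee_rot: [3.141, -0.0, 1.208]
contact_force: [0.2, 0.5, -2.1]
opening: 0.0516
```

```bash
python3 snap.py wrist w9; python3 snap.py scene s9
python3 - <<'E'
import cv2,numpy as np
a=cv2.imread("pics/s9.png")[120:260,380:520];b=cv2.imread("pics/w9.png")[120:440,150:520]
cv2.imwrite("pics/sw9.png",np.hstack([cv2.resize(a,(400,400)),cv2.resize(b,(400,400))]))
from h import *
st=state(); print(totool(st,(.5485,.2243,.0915)).round(1))
E
```

```text
9.85 [0.5496 0.2247 0.1436] [ 3.1413e+00 -4.0000e-04  1.2080e+00] 0.051715947222604815 [ 0.9  0.  -0.9]
9.9 [0.5496 0.2247 0.1435] [ 3.1413e+00 -3.0000e-04  1.2080e+00] 0.05133440161868145 [-0.4  0.1 -1.5]
[-0.8 -0.9 52. ]
```

View pics/sw9.png

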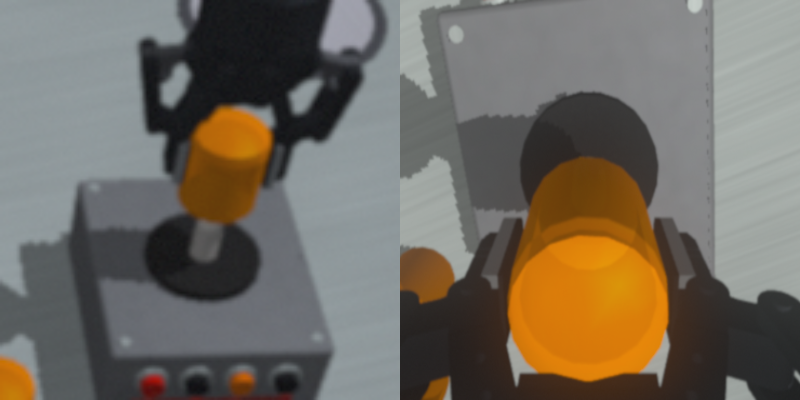

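The cover is above the bulb and the bulb lies on its axis in the scene view; the seal is centred in the wrist view. Descending.

Call:
{"method": "jog_arm", "body": {"series": [[140,-1,-1,5,0,0,0],[140,-1,-1,12,0,0,0],[140,-1,-1,20,0,0,0],[140,-1,-1,28,0,0,0],[140,-1,-1,36,0,0,0],[140,-1,-1,42,0,0,0],[140,-1,-1,45,0,0,0],[140,-1,-1,45,0,0,0]]}}

```text
clock: 10.9
tcp_pos: [0.5481, 0.224, 0.0981]
ee_rot: [-3.141, 0.0, 1.208]
contact_force: [0.9, 0.8, -1.5]
opening: 0.0522
```

```bash
python3 snap.py wrist w10; python3 snap.py scene s10
python3 - <<'E'
import cv2,numpy as np
a=cv2.imread("pics/s10.png")[120:260,380:520];b=cv2.imread("pics/w10.png")[120:440,150:520]
cv2.imwrite("pics/sw10.png",np.hstack([cv2.resize(a,(400,400)),cv2.resize(b,(400,400))]))
E
```

```text
10.95 [0.5483 0.2241 0.0984] [ 3.1415e+00 -1.0000e-04  1.2079e+00] 0.05172558881865112 [-0.6 -0.6 -0.9]
11.0 [0.5484 0.2241 0.0985] [ 3.1413e+00 -4.0000e-04  1.2079e+00] 0.05225959720038519 [ 0.7 -0.3 -1.5]
```

View pics/sw10.png

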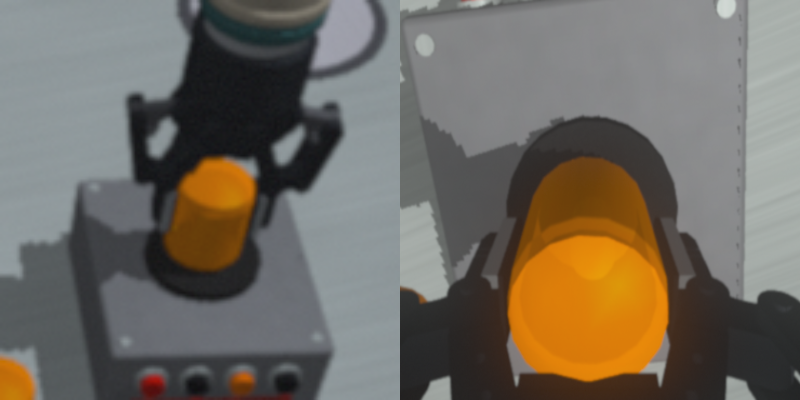

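Call:
{"method": "jog_arm", "body": {"series": [[140,0,0,1,0,0,0],[140,0,0,2,0,0,0],[140,0,0,3,0,0,0],[140,0,0,4,0,0,0],[140,0,0,4.5,0,0,0],[140,0,0,5,0,0,0],[140,0,0,5.5,0,0,0],[140,0,0,5.5,0,0,0]]}}

```text
clock: 12.0
tcp_pos: [0.5481, 0.224, 0.0927]
ee_rot: [-3.141, 0.0, 1.208]
contact_force: [-0.2, -0.4, -2.2]
opening: 0.0524
```

Call:
{"method": "jog_arm", "body": {"series": [[140,0,0,0.2,0,0,0],[140,0,0,0.4,0,0,0],[140,0,0,0.6,0,0,0],[140,0,0,0.8,0,0,0],[140,0,0,1,0,0,0],[140,0,0,1.2,0,0,0],[140,0,0,1.4,0,0,0],[140,0,0,1.4,0,0,0]]}}

```text
clock: 13.0
tcp_pos: [0.5482, 0.2241, 0.0916]
ee_rot: [3.142, -0.0, 1.208]
contact_force: [-0.7, -1.7, 1.9]
opening: 0.0521
```

Call:
{"method": "jog_arm", "body": {"series": [[140,0,0,0.1,0,0,0],[140,0,0,0.2,0,0,0],[140,0,0,0.3,0,0,0],[140,0,0,0.4,0,0,0],[140,0,0,0.5,0,0,0],[140,0,0,0.6,0,0,0],[140,0,0,0.6,0,0,0],[140,0,0,0.6,0,0,0]]}}

```text
clock: 14.0
tcp_pos: [0.5482, 0.2241, 0.0915]
ee_rot: [3.142, -0.0, 1.208]
contact_force: [-1.5, -0.1, 7.8]
opening: 0.052
```

```bash
python3 snap.py wrist w11; python3 snap.py scene s11
python3 - <<'E'
import cv2,numpy as np
a=cv2.imread("pics/s11.png")[120:260,380:520];b=cv2.imread("pics/w11.png")[120:440,150:520]
cv2.imwrite("pics/sw11.png",np.hstack([cv2.resize(a,(400,400)),cv2.resize(b,(400,400))]))
E
```

```text
14.05 [0.5482 0.2241 0.0915] [ 3.1415e+00 -2.0000e-04  1.2080e+00] 0.05167088770572486 [-3.2 -1.6  8.1]
14.1 [0.5482 0.2241 0.0915] [ 3.1415e+00 -3.0000e-04  1.2079e+00] 0.05201739045204859 [-3.1 -0.6  7.3]
```

View pics/sw11.png

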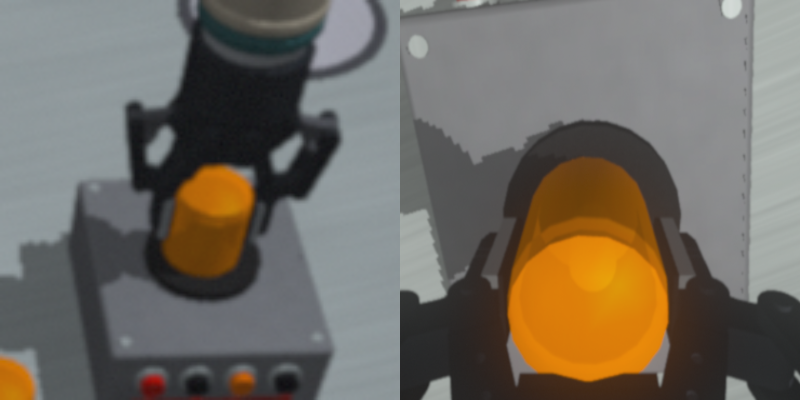

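Seated: TCP z 91.5 mm matches the seal at 78 mm, with a light 8 N contact. Releasing slowly.

Call:
{"method": "jog_arm", "body": {"series": [[105,0,0,0,0,0,0],[95,0,0,0,0,0,0],[85,0,0,0,0,0,0],[70,0,0,0,0,0,0],[45,0,0,0,0,0,0],[20,0,0,0,0,0,0],[0,0,0,0,0,0,0],[0,0,0,0,0,0,0]]}}

```text
clock: 15.1
tcp_pos: [0.5481, 0.2241, 0.0908]
ee_rot: [-3.142, -0.0, 1.208]
contact_force: [0.1, 0.1, -0.0]
opening: 0.0854
```

```bash
python3 snap.py wrist w12
```

```text
15.15 [0.5482 0.2241 0.0908] [ 3.1416e+00 -1.0000e-04  1.2080e+00] 0.08561230172634113 [-0.4 -0.4  0.6]
```

View pics/w12.png

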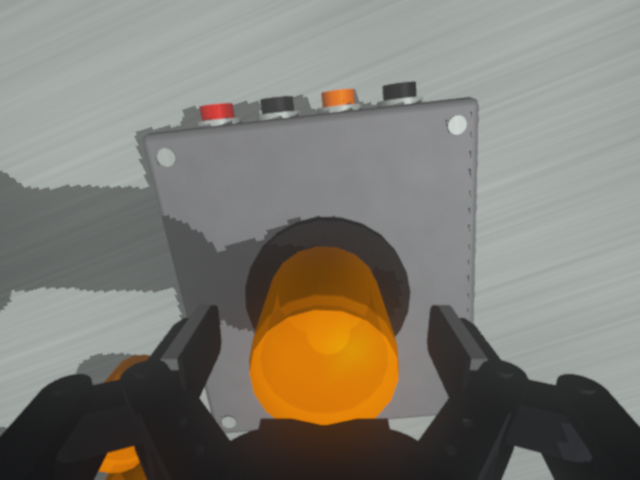

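The fingers are clear on both sides (cover 250–398, pads 218 and 430). Retreating straight up.

Call:
{"method": "jog_arm", "body": {"series": [[0,0,0,-8,0,0,0],[0,0,0,-25,0,0,0],[0,0,0,-50,0,0,0],[0,0,0,-80,0,0,0],[0,0,0,-110,0,0,0],[0,0,-30,-135,0,0,0],[0,0,-60,-145,0,0,0],[0,0,-75,-145,0,0,0]]}}

```text
clock: 16.15
tcp_pos: [0.4774, 0.2517, 0.2377]
ee_rot: [3.14, -0.003, 1.209]
contact_force: [1.4, -0.2, -0.4]
opening: 0.0852
```

```bash
python3 snap.py wrist w13; python3 snap.py scene s13; python3 snap.py top t13
python3 - <<'E'
import cv2,numpy as np
a=cv2.imread("pics/s13.png")[150:330,180:500];b=cv2.imread("pics/w13.png")
cv2.imwrite("pics/sw13.png",np.hstack([cv2.resize(a,(400,300)),cv2.resize(b,(400,300))]))
E
```

```text
16.2 [0.4755 0.2522 0.2368] [-3.1405e+00 -1.2000e-03  1.2107e+00] 0.08519131332237212 [-1.4  1.1  0.2]
16.25 [0.4768 0.2515 0.2363] [-3.1412e+00 -5.0000e-04  1.2101e+00] 0.08558563795729052 [-0.1  0.9 -0.9]
16.3 [0.478  0.2507 0.236 ] [ 3.1411e+00 -1.0000e-04  1.2088e+00] 0.08581330084717524 [ 0.5 -0.4 -0.2]
```

View pics/sw13.png

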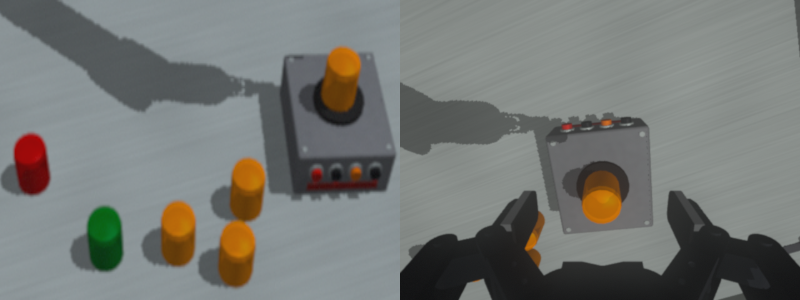

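Run:
```python
import pickle
from h import *
# foot/top consistency of placed cover, and bystanders before/after
for f,g in [("scene0","s13")]:
    for n in (f,g):
        s=pickle.load(open(n+".pkl","rb"))
        for nm,lo,hi in [("amber",(8,150,60),(22,255,255)),("red",(0,150,60),(6,255,255)),("green",(45,100,40),(85,255,255))]:
            print(n,nm,[(tuple(int(v) for v in st[:4])) for st,c,_ in blobs(s,lo,hi,200)[1]])
L=[]
for f in ("s13","w13"):
    s=pickle.load(open(f+".pkl","rb")); p=proj(s,(.549,.2243,.115)); px=p.round().astype(int)
    for st,c,m in blobs(s,(8,140,50),(24,255,255),60)[1]:
        if not m[px[1]-3:px[1]+4,px[0]-3:px[0]+4].any(): continue
        P=np.argwhere(m)[:,::-1].astype(float); D=[ray(s,q)[1] for q in P]; az=np.array([np.arctan2(d[1],d[0]) for d in D])
        a0=np.arctan2(*(ray(s,p)[1][[1,0]])); az=(az-a0+np.pi)%(2*np.pi)-np.pi; a=a0+(az.min()+az.max())/2
        O=s["cam_to_world"][:3,3]; L.append((O[:2],np.array([np.cos(a),np.sin(a)])))
        el=[d[2]/np.hypot(d[0],d[1]) for d in D]; dist=np.hypot(*(np.array([.549,.2243])-O[:2]))
        print(f,st,"near foot z",O[2]+min(el)*(dist-.026),"shoulder z",O[2]+max(el)*(dist+.024))
A=np.array([[-d[1],d[0]] for _,d in L]); b=[A[i]@L[i][0] for i in range(len(L))]; print(np.linalg.lstsq(A,np.array(b),rcond=None)[0])
```

```text
scene0 amber [(595, 3, 45, 40), (301, 230, 25, 36), (355, 245, 37, 77), (309, 271, 27, 38), (117, 272, 16, 47), (0, 307, 30, 141)]
scene0 red [(192, 231, 27, 35)]
scene0 green [(250, 274, 28, 38)]
s13 amber [(586, 0, 54, 43), (437, 178, 31, 39), (355, 245, 37, 77), (309, 271, 27, 38), (117, 272, 16, 47), (0, 307, 30, 141)]
s13 red [(192, 231, 27, 35)]
s13 green [(250, 274, 28, 38)]
s13 [437 178  31  39 949] near foot z 0.07752169693098687 shoulder z 0.13279179567563415
w13 [ 291  273   64   85 4411] near foot z 0.0798497317879534 shoulder z 0.13454985525733235
[0.54394268 0.22620818]
```

The cover stands upright on the seal (foot at about 78 mm), and the bystanders are pixel-identical to the start. Handing in.

```bash
python3 -c "
from rig import bot
print(bot.sign_off())"
```

```text
the job is handed in; nothing more can be done
None
```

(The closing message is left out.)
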